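# Pull the relay from behind the tall parts of an open power supply

## Task

The small relay at the back of the red housing has to come out for testing, but the capacitor and the transformer stand in its way. First lift those two out and stand them both upright on the blue mat, then move the relay upright into the middle of the metal tray, and finally put the capacitor back centred on the round white pad and the transformer back centred and square on the oblong white pad. Do not tip the tall parts over, and leave the nut box and the screwdriver where they are.

Things in the scene. Friction and masses are not known exactly. Their poses are not given: they have to be found in the camera images.
- housing: Fixed red open housing. Origin at the underside, mid-width; x to its back (away from robot, within 12 deg), z up. Dark board x -90 to +125 mm, top at z 10 mm. Side walls at y +-117 mm, up to z 90. Fixed parts, up to z 37, only beyond x +97. Pads side by side in front (x -32, y +-48, which is which varies); relay behind and between (x +23, y 0), on the bare board.
- capacitor: Loose capacitor: upright black cylinder 52 mm in diameter, 95 mm high, grey top with two small metal screws (up to 4 mm proud, look only). Origin at the centre of its underside, z up. About 0.28 kg. It starts standing on the round pad.
- transformer: Loose upright transformer: dark steel core 30 (x) by 56 (y) mm, up to z 78; copper coil block 50 (x) by 36 (y), z 18 to 64, bulges from both x faces; steel foot 50 by 56, 4 thick. Flat sides 56 mm apart along y, full height. Origin at the centre of its underside, z up. 0.6 kg. Starts on the oblong pad, x along the pad's x within 5 deg.
- relay: Loose small relay to be fetched: grey block 30 mm (x) by 40 mm (y) by 36 mm high with a black foot and a pale label on top. Origin at the centre of its underside, z up. About 0.08 kg. Starts on the bare circuit board behind the two tall parts.
- round_pad: Fixed round white pad, 64 mm in diameter, 3 mm thick, on the housing's board: the capacitor's place. Origin at the centre of its underside (top is 3 mm above).
- oblong_pad: Fixed oblong white pad, 60 mm (x) by 68 mm (y), 3 mm thick, on the housing's board: the transformer's place. Origin at the centre of its underside (top is 3 mm above).
- mat: Fixed flat blue mat on the bench, 220 mm (x) by 200 mm (y), 2 mm thick: the side area for parking the tall parts. Origin at the centre of its underside. It lies on the other side of the bench's middle from the housing.
- tray: Fixed shallow square metal tray, 120 by 120 mm outside, rim 10 mm high, walls and floor 3 mm thick, with a dark 60 by 60 mm square printed in the middle of its floor: the relay's destination. Origin at the centre of its underside.
- nut_box: Bystander: clear flat box full of nuts, 110 by 85 mm, about 31 mm high, 0.45 kg, loose. Leave alone. Origin at the centre of its underside.
- screwdriver: Bystander: loose red-handled screwdriver, 190 mm long, lying on the bench beyond the work. Leave alone. Origin at its underside, x along it towards the tip.
Mind the look-alikes: they are no part of the job. Leave any yellow look-alike of the transformer alone.

How it is judged (in metres and radians):
On the way, in this order (a step that is already met when the one before it is completed fails the run):
1. the capacitor and the transformer both stand upright and released on the mat, the relay still in its place (within 40 mm) (linear speed of each of capacitor, transformer below 0.03 m/s and angle between each of capacitor, transformer's own z axis and vertical below 0.15 rad and contact force between the fingers and capacitor below 0.5 N and x of capacitor in the frame of mat between -0.11 and 0.11 m and y of capacitor in the frame of mat between -0.1 and 0.1 m and z of each of capacitor, transformer in the frame of mat below 0.01 m and contact force between the fingers and transformer below 0.5 N and x of transformer in the frame of mat between -0.11 and 0.11 m and y of transformer in the frame of mat between -0.1 and 0.1 m and distance of relay from where it was at the start of the episode below 0.04 m), for 0.2 s.
2. the relay stands released and upright in the tray, its centre within 15 mm of the tray's (linear speed of relay below 0.03 m/s and angle between relay's own z axis and vertical below 0.15 rad and contact force between the fingers and relay below 0.5 N and horizontal distance between relay and tray below 0.015 m and z of relay in the frame of tray below 0.01 m), for 0.2 s.
At the end, for the whole second after the job is handed in: The capacitor stands upright on the round pad and the transformer upright on the oblong pad, each centred within 12 mm, the transformer square to its pad within 0.25 rad (either way round); the relay stands upright on the tray's floor, its centre within 15 mm of the tray's; all released and at rest (all of step 2 and linear speed of each of capacitor, transformer below 0.03 m/s and angle between each of capacitor, transformer's own z axis and vertical below 0.15 rad and contact force between the fingers and capacitor below 0.5 N and horizontal distance between capacitor and round_pad below 0.012 m and z of capacitor in the frame of round_pad below 0.008 m and contact force between the fingers and transformer below 0.5 N and horizontal distance between transformer and oblong_pad below 0.012 m and z of transformer in the frame of oblong_pad below 0.008 m and angle between the x axis of transformer and the x axis of oblong_pad, either way round below 0.25 rad); the robot touches nothing.
It fails at once if the capacitor or the transformer is tipped over (more than 0.6 rad) (angle between any of capacitor, transformer's own z axis and vertical above 0.6 rad).
It fails at once if the nut box or the screwdriver is moved by more than 25 mm (distance of any of nut_box, screwdriver from where it was at the start of the episode above 0.025 m).
It also fails if it takes over 136 s, if anything falls off the work surface, if the arm or the gripper's body presses on something with over 40 N, if the wrist force passes 120 N, or if a joint passes its speed limit or range.

## Robot

A 6-joint arm with a two-finger parallel gripper is mounted at the origin on the work surface. World frame = base frame: x ahead of the robot, y to its left, z up, the work surface at z = 0. Lengths are in mm, angles in degrees, forces in N, time in s.
With the tool pointing down it reaches from about 300 to 850 mm from the base axis. Payload 4.2 kg.
Tool frame: the origin (TCP) lies midway between the tips of the shut fingers; the grasp point (between the pads) lies 19 mm behind it; z points along the fingers, y is the line along which they close (so a half turn about z gives the same grasp; the last joint's range is limited). The gripper opens to 91 mm and grips with 3 to 60 N. Pads are 32 mm wide; open, the fingers measure 118 mm over their backs; the gripper's body (76 mm by 178 mm) begins 60 mm behind the grasp point.
Start: joints at [63.14, 18.312, 89.639, -0, 72.044, -1.146], TCP at [249.488, 518.072, 213.976] pointing down, gripper open.
Joint ranges: [-177.97, 177.97], [-48.28, 115.42], [12.27, 149.76], [-77.06, 257.06], [2.81, 150.46], [-146.56, 146.56]. Speed limits (degrees/s): [147.25, 147.25, 180, 180, 180, 180].

## Interface

Orientations are given as [roll, pitch, yaw] about the fixed x, y, z axes, in that order (R = Rz(yaw) Ry(pitch) Rx(roll)).
In Python, from workcell import env gives the robot as it stands.
- The arm moves only by the shell command python3 -m jog 'ROWS' [FORCE]. ROWS is a JSON object of lists of equal length, an entry for each row: "jaw": the finger opening in mm, from 0 to 91.2; "slide": the shift along the tool's x, y, z in units of 30 mm (1.0 is 30 mm), a list of three; "spin": the turn about the tool's z in units of 8 degrees (1.0 is 8 degrees). In form: {"jaw": [jaw, ...], "slide": [[dx, dy, dz], ...], "spin": [spin, ...]}. A call has 1 to 10 rows; each row shifts and turns the commanded pose from where the row before left it, along the tool's axes as they then stand; what a row does not reach is not made up. A row lasts 1/10 s, in which the tool goes at most 50 mm and 8.59 degrees, less where a joint would pass 70% of its speed; a pose out of reach is approached as far as the arm can. A call is refused whole if a number of a shift passes 1 or a number of a turn 1, either way. A call with a gripper value outside its range is refused whole. The fingers move at their own pace and stop on an object; FORCE is the grip in N (left out, the last holds). Time passes only in rows, so rows that do not move let the fingers close. It gives the time, the measured TCP pose, the force, the opening and the grip force at its end, in the units of the state.
- env.state(): the state, without advancing time (a new reading comes with each control period).
- env.grab_frame(name): name is "side" or "top"; returns the picture (480x640x3 uint8, red, green, blue); there is no depth.
- env.camera_model(name): a dict with "fx", "fy", "cx", "cy" (pixels), "D" ([k1, k2, p1, p2, k3] as OpenCV has them; the pictures are not rectified), "camera_from_world" (4x4, takes a point from world to camera coordinates). Camera axes: x right, y up, looking along -z (the intrinsics and any distortion apply to the point x, -y, -z); pixel columns grow to the right and rows downward; lengths in mm; the calibration is good to about 2 mm. A picture is of the moment at which its call begins. camera_model takes no time and is no camera call.
- env.job_done(): hands the job in; it is judged then, once.
The state is a dict: "time_s": time; "qpos": joint angles; "qvel": joint speeds; "effort": joint torques, N m; "ee_pos": TCP position; "ee_rot": TCP orientation; "force": force on the tool from outside, world axes, zero at the start; "torque": the same for the moment, N m; "gripper_width": finger opening in mm; "gripper_force": force on a finger pad.
Only numpy, scipy, OpenCV 4.12 (cv2) and the standard library are available. Lean on these libraries where they do the work, as an engineer would, in place of code of your own. Each camera call takes 0.05 s, during which the arm holds its last target. There are 200 camera calls.

## Working session

There is one attempt and no reset: what is moved stays moved. The work goes in short steps, Python scripts to look and compute and a shell command to move; the robot and the scene stay as the last step left them, time stands still between calls to the robot, and variables do not carry over. Pictures are saved under pics/ and viewed, at most 14 in all, crops included, and the job is handed in when it is done.

```bash
ls; mkdir -p pics
python3 - <<'E'
from workcell import env
import cv2,numpy as np
for n in("top","side"):
    cv2.imwrite(f"pics/{n}0.png",env.grab_frame(n)[:,:,::-1])
    m=env.camera_model(n);print(n,{k:np.round(v,3).tolist() for k,v in m.items()})
s=env.state();print(s)
E
```

```text
pics
top {'fx': 507.824, 'fy': 507.824, 'cx': 325.961, 'cy': 238.739, 'D': [-0.051, 0.0, 0.0, 0.0, 0.0], 'camera_from_world': [[0.005, -1.0, 0.011, 2.007], [0.997, 0.006, 0.078, -606.798], [-0.078, 0.01, 0.997, -1052.302], [0.0, 0.0, 0.0, 1.0]]}
side {'fx': 493.385, 'fy': 493.385, 'cx': 320.025, 'cy': 244.522, 'D': [-0.133, 0.0, 0.0, 0.0, 0.0], 'camera_from_world': [[0.988, -0.154, 0.004, -567.245], [0.112, 0.742, 0.661, -87.72], [-0.105, -0.653, 0.75, -990.727], [0.0, 0.0, 0.0, 1.0]]}
{'time_s': 0.1, 'qpos': array([ 6.31402621e+01,  1.83478552e+01,  8.96969165e+01,  1.43595974e-05,
        7.20437269e+01, -1.14605447e+00]), 'qvel': array([-3.96248966e-02, -5.05221465e-02, -1.85984104e-01, -1.24477309e-01,
        4.09819542e-05,  2.17668011e-02]), 'effort': array([ 1.06251449e-03, -4.13334131e+01, -2.32510060e+01,  7.31025031e-02,
        4.22676257e-02, -7.37178357e-05]), 'ee_pos': array([249.28406087, 517.67615472, 213.22251858]), 'ee_rot': array([-1.79911519e+02, -1.78371760e-03,  1.54286311e+02]), 'force': array([-0.24017408,  0.45379649,  0.28105049]), 'torque': array([0.03367402, 0.04427971, 0.01056376]), 'gripper_force': 0.0, 'gripper_width': 91.08451293377286}
```

View pics/top0.png

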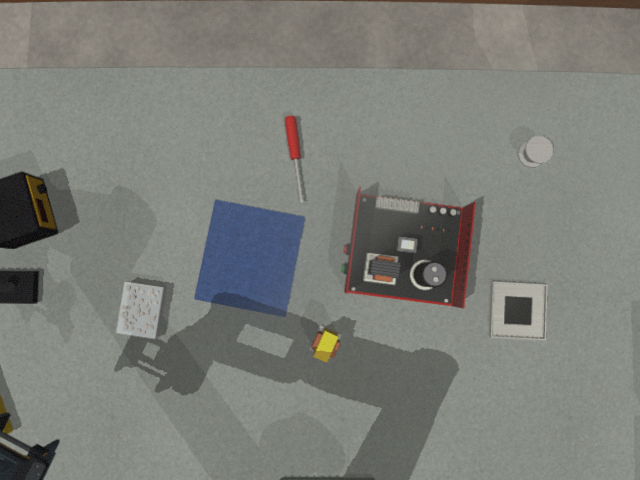

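View pics/side0.png

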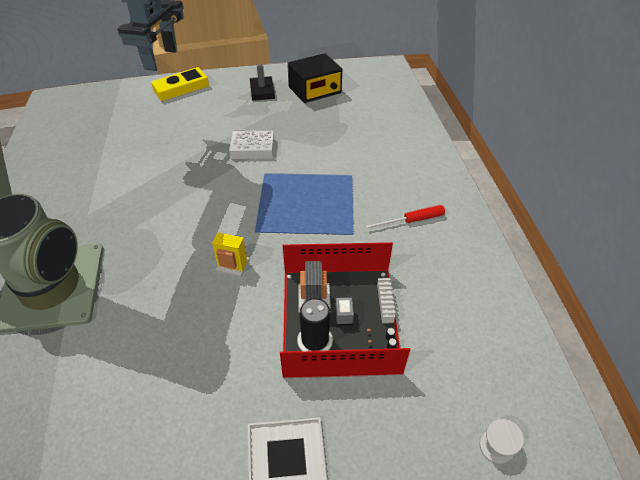

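The top view shows the mat at about (250,257), transformer (383,268), capacitor (433,272), relay (407,244) and tray (518,310). The yellow decoy is at (325,344) and the nut box at (140,308). Next I'll enlarge the housing.

```bash
cat > h.py <<'E'
from workcell import env
import cv2,numpy as np
def cam(n):
    m=env.camera_model(n);K=np.array([[m["fx"],0,m["cx"]],[0,m["fy"],m["cy"]],[0,0,1.]])
    T=np.diag([1,-1,-1,1.])@np.array(m["camera_from_world"]);return K,np.array(m["D"],float),T
def proj(n,P):
    K,D,T=cam(n);return cv2.projectPoints(np.array(P,float).reshape(-1,3),cv2.Rodrigues(T[:3,:3])[0],T[:3,3],K,D)[0][:,0]
def unproj(n,uv,z):
    K,D,T=cam(n);u=cv2.undistortPoints(np.array(uv,float).reshape(-1,1,2),K,D)[:,0]
    d=np.c_[u,np.ones(len(u))]@T[:3,:3];c=-T[:3,:3].T@T[:3,3]
    return c+d*((np.array(z)-c[2])/d[:,2])[:,None]
def crop(n,x0,y0,x1,y1,f,out,img=None):
    im=env.grab_frame(n)[:,:,::-1] if img is None else img
    cv2.imwrite(out,cv2.resize(im[y0:y1,x0:x1],None,fx=f,fy=f,interpolation=cv2.INTER_CUBIC))
E
python3 - <<'E'
from h import *
a=cv2.imread("pics/top0.png");b=cv2.imread("pics/side0.png")
crop("top",335,180,485,315,5,"pics/tc.png",a);crop("side",270,235,420,385,4,"pics/sc.png",b)
def seg(m):
    m=cv2.morphologyEx(m.astype(np.uint8),cv2.MORPH_OPEN,np.ones((3,3)))
    c=max(cv2.findContours(m,0,2)[0],key=cv2.contourArea);return c
hsv=cv2.cvtColor(a,cv2.COLOR_BGR2HSV)
c=seg((hsv[...,0]>100)&(hsv[...,0]<125)&(hsv[...,1]>100))
c=cv2.convexHull(c);r=cv2.boxPoints(cv2.minAreaRect(c));w=unproj("top",r,2)
print("mat",w.round(1),w.mean(0))
g=np.zeros(a.shape[:2],bool);g[285:335,495:542]=1
c=seg(g&(hsv[...,2]<70));r=cv2.boxPoints(cv2.minAreaRect(c));w=unproj("top",r,3);print("traysq",w.round(1),w.mean(0).round(1))
E
```

```text
mat [[479.2 287.1   2. ]
 [693.6 246.6   2. ]
 [655.8  63.7   2. ]
 [442.7 106.6   2. ]] [567.82122001 176.02334993   2.        ]
traysq [[ 484.4 -382.7    3. ]
 [ 484.4 -437.9    3. ]
 [ 428.4 -436.7    3. ]
 [ 428.5 -381.7    3. ]] [ 456.4 -409.7    3. ]
```

View pics/tc.png

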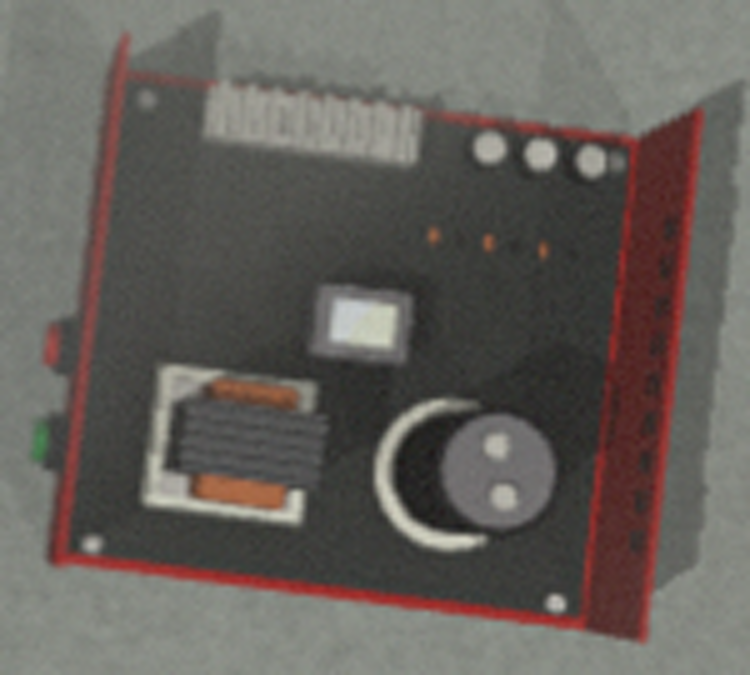

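View pics/sc.png

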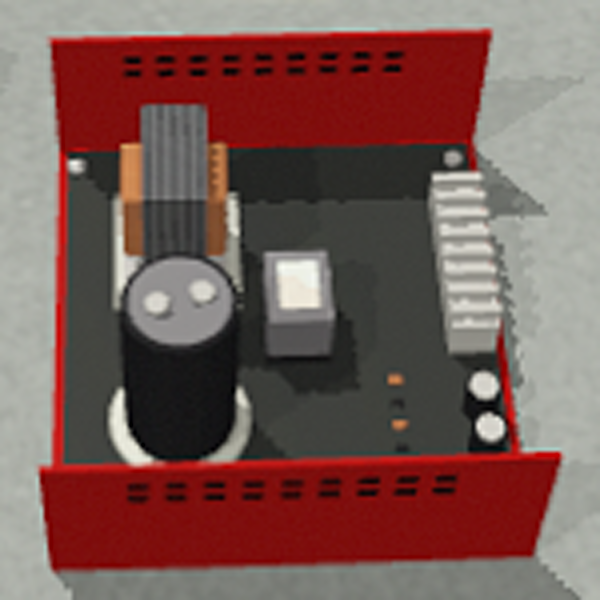

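```bash
cat > m.py <<'E'
from h import *
T=lambda L:[((x+.5)/5-.5+335,(y+.5)/5-.5+180) for x,y in L]
S=lambda L:[((x+.5)/4-.5+270,(y+.5)/4-.5+235) for x,y in L]
f=lambda n,c,L,z:unproj(n,c(L),z).round(1)
print("cap",f("top",T,[(498,471)],108),f("side",S,[(180,301)],108))
w=f("top",T,[(187,401),(327,414),(320,487),(177,471)],91);print("trans",w,w.mean(0),f("side",S,[(140,105),(207,105),(207,200),(138,198)],91).mean(0))
w=f("top",T,[(320,287),(412,293),(406,363),(310,355)],46);print("relay",w,w.mean(0),f("side",S,[(264,252),(326,250),(334,304),(267,305)],46).mean(0))
w=f("top",T,[(158,365),(317,382),(302,524),(143,505)],13);print("obl",w,w.mean(0))
print("round",f("top",T,[(452,474)],13),f("side",S,[(109,412),(252,412)],13).mean(0))
w=f("top",T,[(147,99),(617,161),(92,544),(556,603)],11);print("screws",w,w.mean(0))
E
python3 m.py
```

```text
cap [[ 532.9 -205.1  108. ]] [[ 532.1 -207.2  108. ]]
trans [[ 560.2  -85.3   91. ]
 [ 555.4 -140.9   91. ]
 [ 526.5 -138.    91. ]
 [ 532.5  -81.3   91. ]] [ 543.65  -111.375   91.   ] [ 542.625 -114.025   91.   ]
relay [[ 609.6 -145.3   46. ]
 [ 607.3 -183.8   46. ]
 [ 578.1 -181.    46. ]
 [ 581.2 -141.    46. ]] [ 594.05  -162.775   46.   ] [ 593.875 -161.475   46.   ]
obl [[ 578.4  -80.8   13. ]
 [ 571.5 -148.9   13. ]
 [ 510.9 -142.2   13. ]
 [ 518.7  -74.3   13. ]] [ 544.875 -111.55    13.   ]
round [[ 532.5 -206.6   13. ]] [ 532.3  -204.85   13.  ]
screws [[ 693.5  -76.3   11. ]
 [ 668.1 -280.3   11. ]
 [ 502.   -52.8   11. ]
 [ 477.7 -251.3   11. ]] [ 585.325 -165.175   11.   ]
```

```bash
cat > g.py <<'E'
import sys,numpy as np
from workcell import env
s=env.state();p=s["ee_pos"];r=s["ee_rot"];t=np.array([float(a) for a in sys.argv[1:4]]);y=float(sys.argv[4])
d=t-p;dy=(y-r[2]+180)%360-180;a=np.radians(y)
print("pos",p.round(1),r.round(1),"jaw",round(s["gripper_width"],1),"gf",round(s["gripper_force"],1),"t",round(s["time_s"],1),"q6",s["qpos"][5].round(1))
print("spin",round(-dy/8,2),"slide",np.round([(d[0]*np.cos(a)+d[1]*np.sin(a))/30,(d[0]*np.sin(a)-d[1]*np.cos(a))/30,-d[2]/30],2))
E
python3 -m jog '{"jaw":[80,80,80],"slide":[[0,0,0],[0,0,0],[0,0,0]],"spin":[-1,-1,-0.33]}'; python3 g.py 532.5 -206.2 213 173
```

```text
time_s: 0.4
ee_pos: [249.3, 517.8, 213.5]
ee_rot: [-179.9, -0.0, 173.1]
force: [-0.8, 0.2, -0.4]
gripper_width: 80.2
gripper_force: 0.0
pos [249.3 517.8 213.5] [-179.9   -0.   173.1] jaw 80.2 gf 0.0 t 0.4 q6 -20.0
spin 0.02 slide [-1.231e+01 -2.280e+01  2.000e-02]
```

```bash
J="python3 -m jog"
python3 -m jog '{"jaw":[76,76,76,76,76,76,76,76,76,76],"slide":[[-0.43,-0.8,0],[-0.43,-0.8,0],[-0.43,-0.8,0],[-0.43,-0.8,0],[-0.43,-0.8,0],[-0.43,-0.8,0],[-0.43,-0.8,0],[-0.43,-0.8,0],[-0.43,-0.8,0],[-0.43,-0.8,0]],"spin":[0,0,0,0,0,0,0,0,0,0]}' >/dev/null
python3 -m jog '{"jaw":[76,76,76,76,76,76,76,76,76,76],"slide":[[-0.43,-0.8,0],[-0.43,-0.8,0],[-0.43,-0.8,0],[-0.43,-0.8,0],[-0.43,-0.8,0],[-0.43,-0.8,0],[-0.43,-0.8,0],[-0.43,-0.8,0],[-0.43,-0.8,0],[-0.43,-0.8,0]],"spin":[0,0,0,0,0,0,0,0,0,0]}' >/dev/null
python3 -m jog '{"jaw":[76,76,76,76,76,76,76,76,76,76],"slide":[[-0.43,-0.8,0],[-0.43,-0.8,0],[-0.43,-0.8,0],[-0.43,-0.8,0],[-0.43,-0.8,0],[-0.43,-0.8,0],[-0.43,-0.8,0],[-0.4,-0.8,0],[-0.3,-0.4,0],[0,0,0]],"spin":[0,0,0,0,0,0,0,0,0,0]}'
python3 g.py 532.5 -206.2 52 173
```

```text
time_s: 3.4
ee_pos: [532.2, -207.3, 213.3]
ee_rot: [180.0, -0.0, 172.8]
force: [-0.2, 0.4, -0.8]
gripper_width: 76.0
gripper_force: 0.0
pos [ 532.2 -207.3  213.3] [180.   -0.  172.8] jaw 76.0 gf 0.0 t 3.4 q6 -105.3
spin -0.02 slide [-0.    0.04  5.38]
```

```bash
python3 -m jog '{"jaw":[76,76,76,76,76,76,76,76,76,76],"slide":[[0,0.04,0.6],[0,0,0.6],[0,0,0.6],[0,0,0.6],[0,0,0.6],[0,0,0.6],[0,0,0.6],[0,0,0.6],[0,0,0.4],[0,0,0.2]],"spin":[0,0,0,0,0,0,0,0,0,0]}'
python3 -m jog '{"jaw":[48,48,48,48,48,48,48,48,48,48],"slide":[[0,0,0],[0,0,0],[0,0,0],[0,0,0],[0,0,0],[0,0,0],[0,0,0],[0,0,0],[0,0,0],[0,0,0]],"spin":[0,0,0,0,0,0,0,0,0,0]}' 25
python3 -c "
from h import *
crop('side',240,190,440,390,3,'pics/s1.png')"
```

```text
time_s: 4.4
ee_pos: [531.1, -203.8, 50.9]
ee_rot: [179.9, -0.1, 173.0]
force: [-0.1, -1.1, 0.1]
gripper_width: 76.0
gripper_force: 0.0
time_s: 5.4
ee_pos: [532.5, -205.3, 52.8]
ee_rot: [-180.0, 0.1, 172.9]
force: [0.1, 0.3, 4.9]
gripper_width: 51.7
gripper_force: 25.0
```

View pics/s1.png

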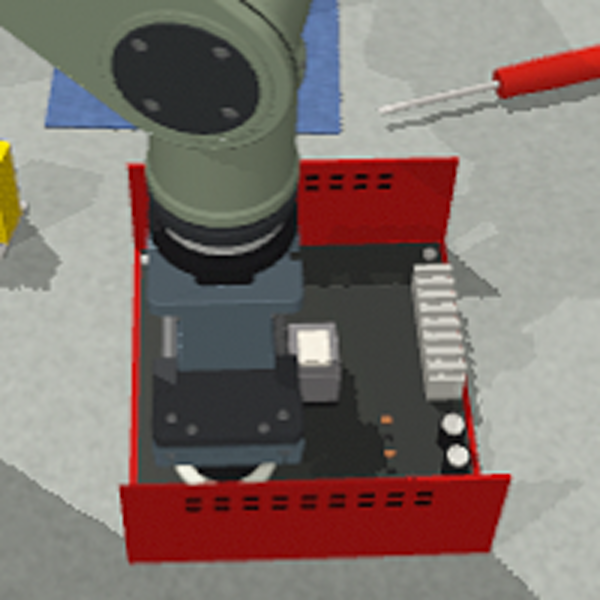

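The side view shows the gripper closed round the capacitor, with the relay undisturbed at about crop pixel (318,350). Now I'll lift.

```bash
python3 -m jog '{"jaw":[48,48,48,48,48,48,48,48,48,48],"slide":[[0,0,-0.1],[0,0,-0.2],[0,0,-0.5],[0,0,-0.6],[0,0,-0.6],[0,0,-0.6],[0,0,-0.6],[0,0,-0.4],[0,0,-0.2],[0,0,0]],"spin":[0,0,0,0,0,0,0,0,0,0]}'
python3 - <<'E'
import numpy as np
a=np.radians(-10.7);R=np.array([[np.cos(a),-np.sin(a)],[np.sin(a),np.cos(a)]])
for l in((-50,0),(50,0)):print(R@l+[567.8,176])
E
python3 g.py 518.7 185.3 166 173
```

```text
time_s: 6.45
ee_pos: [532.0, -205.1, 166.4]
ee_rot: [-180.0, 0.0, 172.9]
force: [-0.9, 0.1, -3.1]
gripper_width: 51.8
gripper_force: 25.0
[518.66936017 185.28333077]
[616.93063983 166.71666923]
pos [ 532.  -205.1  166.4] [-180.     0.   172.9] jaw 51.8 gf 25.0 t 6.5 q6 -105.2
spin -0.01 slide [2.030e+00 1.286e+01 1.000e-02]
```

```bash
python3 -m jog '{"jaw":[48,48,48,48,48,48,48,48,48,48],"slide":[[0.1,0.2,0],[0.1,0.4,0],[0.1,0.6,0],[0.12,0.7,0],[0.12,0.7,0],[0.12,0.7,0],[0.12,0.7,0],[0.12,0.7,0],[0.12,0.7,0],[0.12,0.7,0]],"spin":[0,0,0,0,0,0,0,0,0,0]}' >/dev/null
python3 -m jog '{"jaw":[48,48,48,48,48,48,48,48,48,48],"slide":[[0.12,0.7,0],[0.12,0.7,0],[0.12,0.7,0],[0.12,0.7,0],[0.12,0.7,0],[0.12,0.7,0],[0.12,0.7,0],[0.05,0.7,0],[0,0.5,0],[0,0.3,0]],"spin":[0,0,0,0,0,0,0,0,0,0]}' >/dev/null
python3 -m jog '{"jaw":[48,48,48,48,48,48,48,48,48,48],"slide":[[0,0.2,0],[0,0.16,0],[0,0,0.2],[0,0,0.5],[0,0,0.6],[0,0,0.6],[0,0,0.6],[0,0,0.6],[0,0,0.4],[0,0,0.2]],"spin":[0,0,0,0,0,0,0,0,0,0]}'
python3 g.py 518.7 185.3 42.5 173
```

```text
time_s: 9.45
ee_pos: [518.3, 184.7, 53.7]
ee_rot: [-179.9, -0.1, 172.9]
force: [0.1, -0.3, -1.7]
gripper_width: 51.3
gripper_force: 25.0
pos [518.3 184.7  53.7] [-1.799e+02 -1.000e-01  1.729e+02] jaw 51.3 gf 25.0 t 9.4 q6 -64.5
spin -0.01 slide [-0.01  0.02  0.37]
```

```bash
python3 -m jog '{"jaw":[48,48,48,48,48],"slide":[[0,0,0.15],[0,0,0.1],[0,0,0.08],[0,0,0.04],[0,0,0]],"spin":[0,0,0,0,0]}'
python3 -m jog '{"jaw":[48,48,48],"slide":[[0,0,0],[0,0,0],[0,0,0]],"spin":[0,0,0]}'
```

```text
time_s: 9.95
ee_pos: [519.1, 185.4, 44.0]
ee_rot: [180.0, 0.0, 172.9]
force: [-0.1, 0.4, -3.1]
gripper_width: 51.8
gripper_force: 25.0
time_s: 10.25
ee_pos: [519.1, 185.4, 44.0]
ee_rot: [180.0, 0.0, 172.9]
force: [0.0, 0.4, -1.4]
gripper_width: 51.4
gripper_force: 25.0
```

```bash
python3 -m jog '{"jaw":[48,48,48,48],"slide":[[0,0,0.04],[0,0,0.03],[0,0,0],[0,0,0]],"spin":[0,0,0,0]}'
python3 -m jog '{"jaw":[76,76,76,76,76,76],"slide":[[0,0,0],[0,0,0],[0,0,0],[0,0,0],[0,0,0],[0,0,0]],"spin":[0,0,0,0,0,0]}'
python3 -m jog '{"jaw":[76,76,76,76,76,76,76,76,76,76],"slide":[[0,0,-0.2],[0,0,-0.5],[0,0,-0.8],[0,0,-0.8],[0,0,-0.8],[0,0,-0.8],[0,0,-0.8],[0,0,-0.6],[0,0,-0.2],[0,0,0]],"spin":[0,0,0,0,0,0,0,0,0,0]}'
python3 g.py 543.5 -111.8 209 174.3
```

```text
time_s: 10.65
ee_pos: [519.0, 185.4, 41.8]
ee_rot: [180.0, 0.0, 172.9]
force: [-0.5, -0.6, -1.6]
gripper_width: 51.6
gripper_force: 25.0
time_s: 11.25
ee_pos: [519.0, 185.4, 41.8]
ee_rot: [180.0, 0.0, 172.9]
force: [0.3, -0.7, 0.7]
gripper_width: 76.0
gripper_force: 0.0
time_s: 12.25
ee_pos: [519.3, 185.4, 207.7]
ee_rot: [179.9, 0.1, 172.9]
force: [0.4, 0.4, -0.6]
gripper_width: 76.0
gripper_force: 0.0
pos [519.3 185.4 207.7] [1.799e+02 1.000e-01 1.729e+02] jaw 76.0 gf 0.0 t 12.2 q6 -64.5
spin -0.17 slide [-1.79 -9.78 -0.04]
```

```bash
python3 -m jog '{"jaw":[76,76,76,76,76,76,76,76,76,76],"slide":[[-0.15,-0.4,0],[-0.15,-0.8,0],[-0.15,-0.8,0],[-0.15,-0.8,0],[-0.15,-0.8,0],[-0.15,-0.8,0],[-0.15,-0.8,0],[-0.15,-0.8,0],[-0.15,-0.8,0],[-0.15,-0.8,0]],"spin":[-0.17,0,0,0,0,0,0,0,0,0]}' >/dev/null
python3 -m jog '{"jaw":[76,76,76,76,76,76],"slide":[[-0.15,-0.8,0],[-0.14,-0.8,0],[0,-0.4,0],[0,-0.2,0],[0,0,0],[0,0,0]],"spin":[0,0,0,0,0,0]}'
python3 g.py 543.5 -111.8 49 174.3
python3 -c "
from h import *
crop('top',160,180,480,340,2.4,'pics/t2.png')"
```

```text
time_s: 13.85
ee_pos: [542.6, -111.8, 206.5]
ee_rot: [180.0, -0.0, 174.3]
force: [0.8, 0.8, -0.6]
gripper_width: 75.7
gripper_force: 0.0
pos [ 542.6 -111.8  206.5] [180.   -0.  174.3] jaw 75.7 gf 0.0 t 13.8 q6 -97.2
spin 0.0 slide [-0.03  0.    5.25]
```

View pics/t2.png

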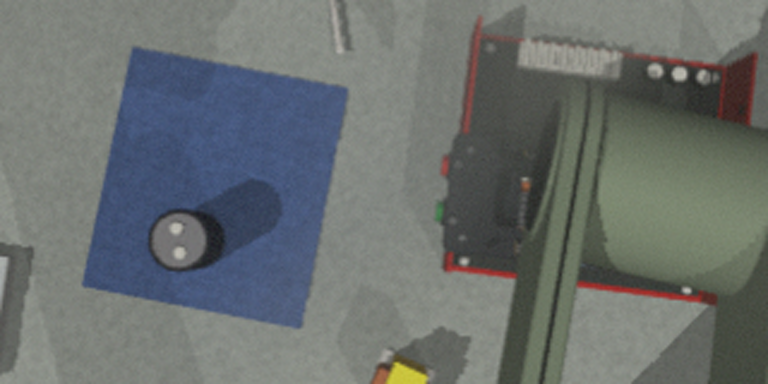

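The capacitor stands upright on the mat at crop (190,240), and the gripper is over the transformer.

```bash
python3 -m jog '{"jaw":[76,76,76,76,76,76,76,76,76,76],"slide":[[-0.03,0,0.6],[0,0,0.6],[0,0,0.6],[0,0,0.6],[0,0,0.6],[0,0,0.6],[0,0,0.6],[0,0,0.5],[0,0,0.35],[0,0,0.2]],"spin":[0,0,0,0,0,0,0,0,0,0]}'
python3 -m jog '{"jaw":[52,52,52,52,52,52,52,52,52,52],"slide":[[0,0,0],[0,0,0],[0,0,0],[0,0,0],[0,0,0],[0,0,0],[0,0,0],[0,0,0],[0,0,0],[0,0,0]],"spin":[0,0,0,0,0,0,0,0,0,0]}' 40
python3 -m jog '{"jaw":[52,52,52,52,52,52,52,52,52,52],"slide":[[0,0,-0.1],[0,0,-0.2],[0,0,-0.5],[0,0,-0.6],[0,0,-0.6],[0,0,-0.6],[0,0,-0.6],[0,0,-0.4],[0,0,-0.2],[0,0,0]],"spin":[0,0,0,0,0,0,0,0,0,0]}'
python3 g.py 617 166.7 162 174.3
```

```text
time_s: 14.9
ee_pos: [543.5, -112.0, 48.5]
ee_rot: [180.0, -0.1, 174.3]
force: [-1.0, -0.4, -1.3]
gripper_width: 76.1
gripper_force: 0.0
time_s: 15.9
ee_pos: [544.3, -112.7, 50.0]
ee_rot: [180.0, 0.1, 174.3]
force: [-0.1, 1.2, 5.5]
gripper_width: 56.0
gripper_force: 40.0
time_s: 16.9
ee_pos: [543.8, -112.8, 163.5]
ee_rot: [-180.0, 0.0, 174.3]
force: [0.5, 0.2, -4.8]
gripper_width: 56.2
gripper_force: 40.0
pos [ 543.8 -112.8  163.5] [-180.     0.   174.3] jaw 56.2 gf 40.0 t 16.9 q6 -97.2
spin -0.0 slide [-1.5   9.51  0.05]
```

```bash
python3 -m jog '{"jaw":[52,52,52,52,52,52,52,52,52,52],"slide":[[-0.1,0.2,0],[-0.1,0.4,0],[-0.1,0.6,0],[-0.1,0.7,0],[-0.1,0.7,0],[-0.1,0.7,0],[-0.1,0.7,0],[-0.1,0.7,0],[-0.1,0.7,0],[-0.1,0.7,0]],"spin":[0,0,0,0,0,0,0,0,0,0]}' >/dev/null
python3 -m jog '{"jaw":[52,52,52,52,52,52,52,52,52,52],"slide":[[-0.1,0.7,0],[-0.1,0.7,0],[-0.1,0.7,0],[-0.1,0.6,0],[-0.1,0.4,0],[0,0.3,0],[0,0.01,0],[0,0,0.2],[0,0,0.4],[0,0,0.6]],"spin":[0,0,0,0,0,0,0,0,0,0]}' >/dev/null
python3 -m jog '{"jaw":[52,52,52,52,52,52,52,52],"slide":[[0,0,0.6],[0,0,0.6],[0,0,0.6],[0,0,0.5],[0,0,0.3],[0,0,0.15],[0,0,0],[0,0,0]],"spin":[0,0,0,0,0,0,0,0]}'
python3 g.py 617 166.7 39.5 174.3
```

```text
time_s: 19.7
ee_pos: [617.4, 166.7, 45.4]
ee_rot: [180.0, 0.1, 174.3]
force: [0.6, -0.2, -3.0]
gripper_width: 56.4
gripper_force: 40.0
pos [617.4 166.7  45.4] [1.800e+02 1.000e-01 1.743e+02] jaw 56.4 gf 40.0 t 19.7 q6 -70.2
spin -0.0 slide [ 0.01 -0.    0.2 ]
```

```bash
python3 -m jog '{"jaw":[52,52,52,52,52],"slide":[[0,0,0.1],[0,0,0.07],[0,0,0.04],[0,0,0],[0,0,0]],"spin":[0,0,0,0,0]}'
python3 -m jog '{"jaw":[76,76,76,76,76,76],"slide":[[0,0,0],[0,0,0],[0,0,0],[0,0,0],[0,0,0],[0,0,0]],"spin":[0,0,0,0,0,0]}'
python3 -m jog '{"jaw":[76,76,76,76,76,76,76,76,76,76],"slide":[[0,0,-0.2],[0,0,-0.5],[0,0,-0.8],[0,0,-0.8],[0,0,-0.8],[0,0,-0.8],[0,0,-0.8],[0,0,-0.6],[0,0,-0.2],[0,0,0]],"spin":[0,0,0,0,0,0,0,0,0,0]}'
python3 - <<'E'
from h import *
im=env.grab_frame("top")[:,:,::-1];cv2.imwrite("pics/top3.png",im)
crop("top",180,180,480,330,2.6,"pics/t3.png",im)
E
```

```text
time_s: 20.2
ee_pos: [617.0, 166.8, 39.0]
ee_rot: [180.0, 0.0, 174.3]
force: [-1.4, -0.2, -0.2]
gripper_width: 56.0
gripper_force: 40.0
time_s: 20.8
ee_pos: [616.9, 166.7, 38.5]
ee_rot: [180.0, 0.0, 174.3]
force: [-0.8, 0.5, 0.0]
gripper_width: 75.6
gripper_force: 0.0
time_s: 21.8
ee_pos: [617.3, 166.8, 204.5]
ee_rot: [180.0, 0.1, 174.3]
force: [0.3, 0.1, 0.1]
gripper_width: 76.2
gripper_force: 0.0
```

View pics/t3.png

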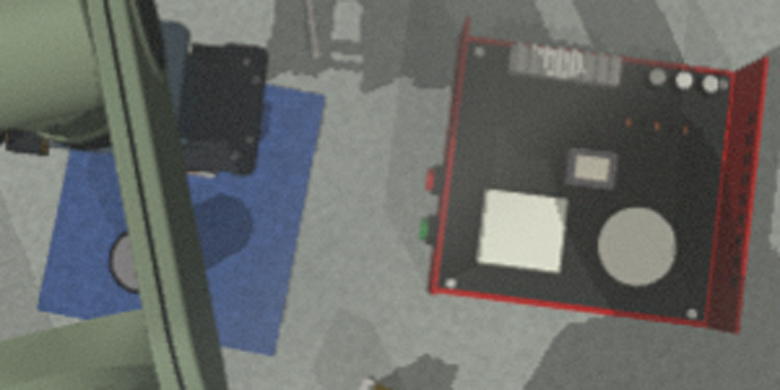

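Both pads are now bare, with the oblong at crop (522,230), the round at (637,245) and the relay at (592,167). I'll measure them by segmentation.

```bash
cat > seg.py <<'E'
from h import *
import sys
im=cv2.imread("pics/top3.png");b=cv2.resize(im,None,fx=4,fy=4,interpolation=cv2.INTER_CUBIC)
g=cv2.cvtColor(b,cv2.COLOR_BGR2GRAY)
U=lambda p:(np.asarray(p,float)+.5)/4-.5
def reg(x0,y0,x1,y1,thr,z,name):
    m=np.zeros_like(g);s=np.s_[int(4*y0):int(4*y1),int(4*x0):int(4*x1)];m[s]=(g[s]>thr)
    c=cv2.convexHull(max(cv2.findContours(m,0,2)[0],key=cv2.contourArea))
    M=cv2.moments(c);w=unproj("top",U([[M["m10"]/M["m00"],M["m01"]/M["m00"]]]),z)[0]
    q=unproj("top",U(c[:,0]),z)[:,:2].astype(np.float32);r=cv2.minAreaRect(q)
    print(name,w.round(1),"rect",np.round(r[0],1),np.round(r[1],1),round(r[2],1))
reg(362,250,400,286,120,13,"obl");reg(408,256,444,292,110,13,"round")
reg(394,234,420,255,60,46,"relay60");reg(394,234,420,255,70,46,"relay70")
E
python3 seg.py
```

```text
obl [ 544.9 -111.2   13. ] rect [ 545.1 -111.5] [69.2 62.1] 83.0
round [ 532.6 -205.6   13. ] rect [ 532.6 -205.3] [62.4 63. ] 89.6
relay60 [ 595.2 -158.2   46. ] rect [ 595.1 -160.1] [43.2 51. ] 0.4
relay70 [ 594.5 -162.4   46. ] rect [ 594.6 -162.6] [41.8 31.4] 84.4
```

```bash
python3 g.py 594.5 -162.4 206 174.4
python3 -m jog '{"jaw":[62,62,62,62,62,62,62,62,62,62],"slide":[[-0.05,-0.4,0],[-0.03,-0.8,0],[-0.03,-0.8,0],[-0.03,-0.8,0],[-0.03,-0.8,0],[-0.03,-0.8,0],[-0.03,-0.8,0],[-0.03,-0.8,0],[-0.03,-0.8,0],[-0.03,-0.8,0]],"spin":[0,0,0,0,0,0,0,0,0,0]}' >/dev/null
python3 -m jog '{"jaw":[62,62,62,62,62,62,62,62],"slide":[[0,-0.8,0],[0,-0.8,0],[0,-0.8,0],[0,-0.4,0],[0,-0.2,0],[0,0,0],[0,0,0],[0,0,0]],"spin":[0,0,0,0,0,0,0,0]}'
python3 g.py 594.5 -162.4 16 174.4
```

```text
pos [616.7 166.6 203.2] [-180.    -0.   174.3] jaw 76.0 gf 0.0 t 21.9 q6 -70.2
spin -0.01 slide [ -0.34 -10.99  -0.09]
time_s: 23.65
ee_pos: [594.9, -149.7, 203.4]
ee_rot: [180.0, 0.0, 174.3]
force: [0.6, 0.3, 0.2]
gripper_width: 62.0
gripper_force: 0.0
pos [ 594.9 -149.7  203.4] [180.    0.  174.3] jaw 62.0 gf 0.0 t 23.6 q6 -99.6
spin -0.01 slide [-0.03 -0.42  6.25]
```

```bash
python3 -m jog '{"jaw":[62,62,62,62,62,62,62,62,62,62],"slide":[[-0.03,-0.25,0],[0,-0.17,0.4],[0,0,0.7],[0,0,0.7],[0,0,0.7],[0,0,0.7],[0,0,0.7],[0,0,0.7],[0,0,0],[0,0,0]],"spin":[0,0,0,0,0,0,0,0,0,0]}' >/dev/null
python3 g.py 594.5 -162.4 16 174.4
```

```text
pos [ 594.3 -163.4   65. ] [ 1.800e+02 -1.000e-01  1.743e+02] jaw 61.8 gf 0.0 t 24.6 q6 -100.7
spin -0.01 slide [-0.    0.03  1.63]
```

```bash
python3 -m jog '{"jaw":[62,62,62,62,62,62],"slide":[[0,0.03,0.4],[0,0,0.5],[0,0,0.4],[0,0,0.2],[0,0,0.1],[0,0,0]],"spin":[0,0,0,0,0,0]}' >/dev/null
python3 -m jog '{"jaw":[36,36,36,36,36,36,36,36,36,36],"slide":[[0,0,0],[0,0,0],[0,0,0],[0,0,0],[0,0,0],[0,0,0],[0,0,0],[0,0,0],[0,0,0],[0,0,0]],"spin":[0,0,0,0,0,0,0,0,0,0]}' 12
python3 -m jog '{"jaw":[36,36,36,36,36,36,36,36,36,36],"slide":[[0,0,-0.1],[0,0,-0.2],[0,0,-0.5],[0,0,-0.6],[0,0,-0.7],[0,0,-0.7],[0,0,-0.7],[0,0,-0.6],[0,0,-0.4],[0,0,0]],"spin":[0,0,0,0,0,0,0,0,0,0]}'
python3 g.py 456.4 -409.7 150 174.3
python3 - <<'E'
from h import *
im=cv2.imread("pics/top0.png");g=cv2.cvtColor(im,cv2.COLOR_BGR2GRAY)
b=cv2.resize(im,None,fx=4,fy=4,interpolation=cv2.INTER_CUBIC);g=cv2.cvtColor(b,cv2.COLOR_BGR2GRAY)
m=np.zeros_like(g);s=np.s_[4*272:4*348,4*484:4*554];m[s]=g[s]>165
c=cv2.convexHull(max(cv2.findContours(m,0,2)[0],key=cv2.contourArea));q=unproj("top",(c[:,0]+.5)/4-.5,10)[:,:2].astype(np.float32);print("tray rim",cv2.minAreaRect(q))
b=cv2.imread("pics/side0.png");g=cv2.cvtColor(b,cv2.COLOR_BGR2GRAY)
m=np.zeros_like(g);s=np.s_[432:480,260:315];m[s]=g[s]<80
c=max(cv2.findContours(m,0,2)[0],key=cv2.contourArea);q=unproj("side",c[:,0],3)[:,:2].astype(np.float32);print("side sq",cv2.minAreaRect(q))
E
```

```text
time_s: 26.25
ee_pos: [594.9, -162.6, 17.9]
ee_rot: [-180.0, 0.1, 174.3]
force: [0.3, -0.9, 4.5]
gripper_width: 39.9
gripper_force: 12.0
time_s: 27.25
ee_pos: [595.3, -162.6, 154.1]
ee_rot: [-180.0, 0.2, 174.3]
force: [0.1, -0.7, -0.6]
gripper_width: 40.3
gripper_force: 12.0
pos [ 595.3 -162.6  154.1] [-180.     0.2  174.3] jaw 40.3 gf 12.0 t 27.2 q6 -100.6
spin -0.0 slide [ 3.79 -8.66  0.14]
tray rim ((458.9496154785156, -407.5151672363281), (110.33275604248047, 112.08192443847656), 87.13227081298828)
side sq ((455.2013244628906, -411.96087646484375), (58.229000091552734, 58.64488220214844), 87.45504760742188)
```

```bash
python3 -m jog '{"jaw":[36,36,36,36,36,36,36,36,36,36],"slide":[[0.1,-0.2,0],[0.2,-0.4,0],[0.25,-0.6,0],[0.3,-0.7,0],[0.3,-0.7,0],[0.3,-0.7,0],[0.3,-0.7,0],[0.3,-0.7,0],[0.3,-0.7,0],[0.3,-0.7,0]],"spin":[0,0,0,0,0,0,0,0,0,0]}' >/dev/null
python3 -m jog '{"jaw":[36,36,36,36,36,36,36,36,36,36],"slide":[[0.3,-0.7,0],[0.3,-0.7,0],[0.3,-0.6,0],[0.3,-0.4,0],[0.2,-0.2,0],[0.04,0,0],[0,0,0.3],[0,0,0.6],[0,0,0.5],[0,0,0]],"spin":[0,0,0,0,0,0,0,0,0,0]}'
python3 g.py 456.2 -410.3 12 174.3
```

```text
time_s: 29.25
ee_pos: [445.6, -407.7, 107.7]
ee_rot: [179.8, -0.2, 174.4]
force: [-1.0, 0.2, -1.0]
gripper_width: 40.1
gripper_force: 12.0
pos [ 445.6 -407.7  107.7] [179.8  -0.2 174.4] jaw 40.1 gf 12.0 t 29.2 q6 -127.9
spin 0.01 slide [-0.36 -0.05  3.19]
```

```bash
python3 -m jog '{"jaw":[36,36,36,36,36,36,36,36,36,36],"slide":[[-0.1,-0.05,0.2],[-0.2,0,0.5],[-0.06,0,0.6],[0,0,0.6],[0,0,0.5],[0,0,0.4],[0,0,0.2],[0,0,0.1],[0,0,0],[0,0,0]],"spin":[0,0,0,0,0,0,0,0,0,0]}'
python3 g.py 456.2 -410.3 11.2 174.3
```

```text
time_s: 30.25
ee_pos: [457.5, -412.8, 18.0]
ee_rot: [-180.0, 0.1, 174.3]
force: [0.3, 0.5, -0.9]
gripper_width: 40.0
gripper_force: 12.0
pos [ 457.5 -412.8   18. ] [-1.800e+02  1.000e-01  1.743e+02] jaw 40.0 gf 12.0 t 30.2 q6 -127.4
spin -0.0 slide [0.05 0.08 0.23]
```

```bash
python3 -m jog '{"jaw":[36,36,36,36,36],"slide":[[0.05,0.08,0.1],[0,0,0.08],[0,0,0.05],[0,0,0],[0,0,0]],"spin":[0,0,0,0,0]}'
python3 -m jog '{"jaw":[60,60,60,60,60,60],"slide":[[0,0,0],[0,0,0],[0,0,0],[0,0,0],[0,0,0],[0,0,0]],"spin":[0,0,0,0,0,0]}'
python3 -m jog '{"jaw":[76,76,76,76,76,76,76,76,76,76],"slide":[[0,0,-0.2],[0,0,-0.5],[0,0,-0.8],[0,0,-0.8],[0,0,-0.8],[0,0,-0.8],[0,0,-0.8],[0,0,-0.8],[0,0,-0.8],[0,0,-0.4]],"spin":[0,0,0,0,0,0,0,0,0,0]}'
python3 - <<'E'
from h import *
im=env.grab_frame("top")[:,:,::-1];cv2.imwrite("pics/top4.png",im)
im2=env.grab_frame("side")[:,:,::-1];cv2.imwrite("pics/side4.png",im2)
a=cv2.resize(im[190:350,180:560],None,fx=2,fy=2,interpolation=cv2.INTER_CUBIC)
b=cv2.resize(im2[170:310,230:570][:, :340],(760,280))
cv2.imwrite("pics/t4.png",np.vstack([a,b])[:600])
E
python3 g.py 617 166.7 204 174.3
```

```text
time_s: 30.75
ee_pos: [455.7, -409.7, 10.9]
ee_rot: [180.0, -0.0, 174.3]
force: [-1.0, 2.2, 3.9]
gripper_width: 40.2
gripper_force: 12.0
time_s: 31.35
ee_pos: [455.8, -409.9, 10.5]
ee_rot: [180.0, 0.0, 174.3]
force: [-0.1, -0.3, 0.1]
gripper_width: 60.1
gripper_force: 0.0
time_s: 32.35
ee_pos: [456.4, -410.5, 214.3]
ee_rot: [-179.9, 0.2, 174.3]
force: [-0.5, -0.4, 0.3]
gripper_width: 76.4
gripper_force: 0.0
pos [ 456.5 -410.6  213.6] [-179.9    0.2  174.3] jaw 76.4 gf 0.0 t 32.5 q6 -127.3
spin -0.0 slide [-3.41 19.68  0.32]
```

View pics/t4.png

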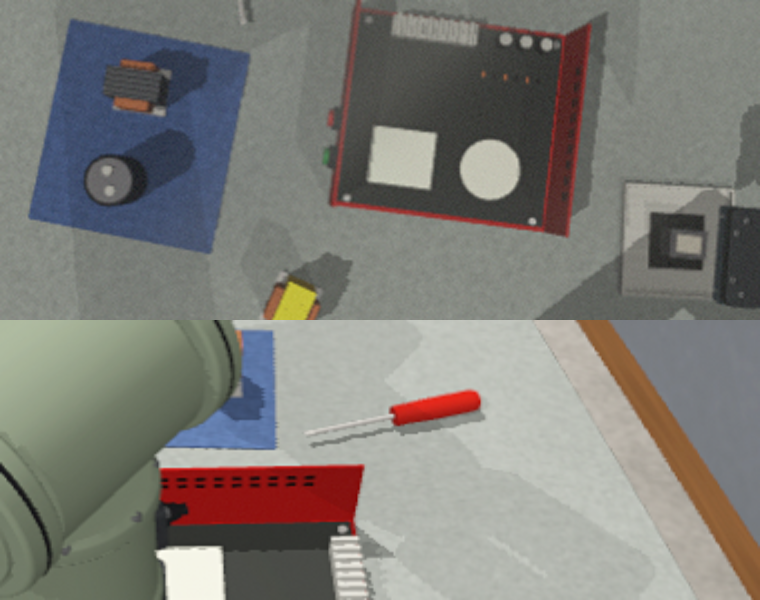

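The relay stands in the tray with its label at crop (688,243). The transformer (137,88) and capacitor (112,180) stand on the mat. I'll check their positions.

Run:
```python
from h import *
f=lambda L,z:unproj("top",[((x+.5)/2-.5+180,(y+.5)/2-.5+190) for x,y in L],z).round(1)
print("relay",f([(688,243)],39),"sq",f([(649,212),(649,268)],3),"cap",f([(109,180)],97))
im=cv2.imread("pics/top4.png");b=im[210:260,220:280];cv2.imwrite("pics/t5.png",cv2.resize(b,None,fx=10,fy=10,interpolation=cv2.INTER_CUBIC))
```

```text
relay [[ 456.  -408.9   39. ]] sq [[ 487.1 -381.1    3. ]
 [ 426.9 -380.1    3. ]] cap [[519.3 185.7  97. ]]
```

View pics/t5.png

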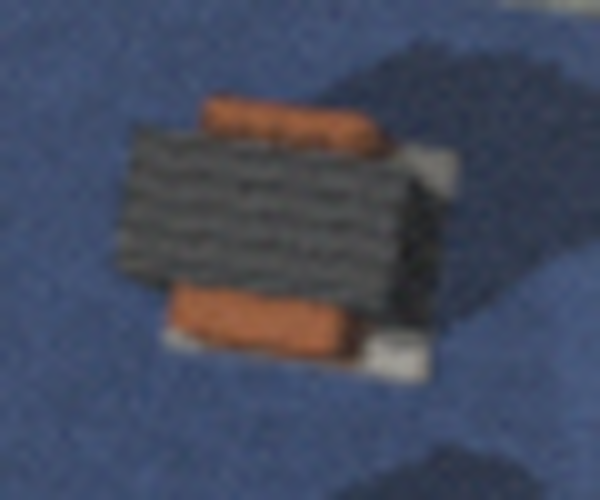

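The transformer's core top is centred at about crop (265,220), tilted slightly clockwise.

```bash
python3 - <<'E'
from h import *
w=unproj("top",[((x+.5)/10-.5+220,(y+.5)/10-.5+210) for x,y in[(138,125),(412,168),(392,312),(118,275)]],80);print(w.round(1),w.mean(0).round(1))
E
python3 -m jog '{"jaw":[76,76,76,76,76,76,76,76,76,76],"slide":[[-0.1,0.4,0],[-0.15,0.8,0],[-0.15,0.9,0],[-0.15,0.9,0],[-0.15,0.9,0],[-0.15,0.9,0],[-0.15,0.9,0],[-0.15,0.9,0],[-0.15,0.9,0],[-0.15,0.9,0]],"spin":[0,0,0,0,0,0,0,0,0,0]}' >/dev/null
python3 -m jog '{"jaw":[76,76,76,76,76,76,76,76,76,76],"slide":[[-0.15,0.9,0],[-0.15,0.9,0],[-0.15,0.9,0],[-0.15,0.9,0],[-0.15,0.9,0],[-0.15,0.9,0],[-0.15,0.9,0],[-0.15,0.9,0],[-0.15,0.9,0],[-0.15,0.9,0]],"spin":[0,0,0,0,0,0,0,0,0,0]}' >/dev/null
python3 -m jog '{"jaw":[76,76,76,76,76,76],"slide":[[-0.15,0.9,0],[-0.15,0.6,0],[-0.05,0.4,0],[0,0,0],[0,0,0],[0,0,0]],"spin":[0,0,0,0,0,0]}'
python3 g.py 617 166.7 40 174.3
```

```text
[[634.9 192.6  80. ]
 [626.5 137.3  80. ]
 [597.5 140.9  80. ]
 [604.6 196.   80. ]] [615.9 166.7  80. ]
time_s: 35.05
ee_pos: [611.7, 155.3, 211.6]
ee_rot: [-180.0, -0.0, 174.2]
force: [-0.4, -0.3, 0.1]
gripper_width: 76.0
gripper_force: 0.0
pos [611.7 155.3 211.6] [-180.    -0.   174.2] jaw 76.0 gf 0.0 t 35.0 q6 -71.0
spin -0.01 slide [-0.14  0.4   5.72]
```

```bash
python3 -m jog '{"jaw":[76,76,76,76,76,76,76,76,76,76],"slide":[[-0.1,0.2,0],[0,0.2,0.3],[0,0,0.6],[0,0,0.7],[0,0,0.7],[0,0,0.7],[0,0,0.7],[0,0,0.7],[0,0,0.6],[0,0,0.4]],"spin":[0,0,0,0,0,0,0,0,0,0]}' >/dev/null
python3 -m jog '{"jaw":[76,76,76],"slide":[[0,0,0.2],[0,0,0.05],[0,0,0]],"spin":[0,0,0]}' >/dev/null
python3 g.py 616.3 166.7 40 174.3
python3 -m jog '{"jaw":[52,52,52,52,52,52,52,52,52,52],"slide":[[0,0,0],[0,0,0],[0,0,0],[0,0,0],[0,0,0],[0,0,0],[0,0,0],[0,0,0],[0,0,0],[0,0,0]],"spin":[0,0,0,0,0,0,0,0,0,0]}' 40
python3 -m jog '{"jaw":[52,52,52,52,52,52,52,52,52,52],"slide":[[0,0,-0.1],[0,0,-0.2],[0,0,-0.5],[0,0,-0.6],[0,0,-0.6],[0,0,-0.6],[0,0,-0.6],[0,0,-0.6],[0,0,-0.3],[0,0,0]],"spin":[0,0,0,0,0,0,0,0,0,0.16]}'
python3 g.py 545 -111.4 166 173
```

```text
pos [616.5 168.1  42.4] [180.    0.  174.3] jaw 75.8 gf 0.0 t 36.4 q6 -70.1
spin -0.0 slide [ 0.   -0.05  0.08]
time_s: 37.35
ee_pos: [616.6, 167.7, 42.8]
ee_rot: [-180.0, 0.1, 174.3]
force: [0.6, -2.4, 6.7]
gripper_width: 56.2
gripper_force: 40.0
time_s: 38.35
ee_pos: [616.5, 168.3, 165.9]
ee_rot: [179.9, 0.1, 172.9]
force: [-0.7, -0.4, -5.1]
gripper_width: 56.0
gripper_force: 40.0
pos [616.5 168.3 165.9] [1.799e+02 1.000e-01 1.729e+02] jaw 56.0 gf 40.0 t 38.4 q6 -68.7
spin -0.01 slide [ 1.23 -9.55 -0.  ]
```

```bash
python3 -m jog '{"jaw":[52,52,52,52,52,52,52,52,52,52],"slide":[[0.05,-0.2,0],[0.08,-0.4,0],[0.1,-0.6,0],[0.1,-0.7,0],[0.1,-0.7,0],[0.1,-0.7,0],[0.1,-0.7,0],[0.1,-0.7,0],[0.1,-0.7,0],[0.1,-0.7,0]],"spin":[0,0,0,0,0,0,0,0,0,0]}' >/dev/null
python3 -m jog '{"jaw":[52,52,52,52,52,52,52,52,52,52],"slide":[[0.1,-0.7,0],[0.1,-0.7,0],[0.1,-0.7,0],[0,-0.6,0],[0,-0.4,0],[0,-0.25,0],[0,-0.1,0],[0,0,0],[0,0,0],[0,0,0]],"spin":[0,0,0,0,0,0,0,0,0,0]}' >/dev/null
python3 g.py 545 -111.4 54 173
```

```text
pos [ 544.7 -111.2  165. ] [180.   -0.  173.1] jaw 56.4 gf 40.0 t 40.4 q6 -95.8
spin 0.01 slide [-0.01 -0.    3.7 ]
```

```bash
python3 -m jog '{"jaw":[52,52,52,52,52,52,52,52,52,52],"slide":[[0,0,0.2],[0,0,0.5],[0,0,0.6],[0,0,0.6],[0,0,0.6],[0,0,0.5],[0,0,0.3],[0,0,0.15],[0,0,0],[0,0,0]],"spin":[0,0,0,0,0,0,0,0,0,0]}'
python3 g.py 545 -111.4 54 173
```

```text
time_s: 41.35
ee_pos: [545.2, -111.9, 62.1]
ee_rot: [-180.0, 0.1, 173.0]
force: [0.0, -0.5, -3.6]
gripper_width: 56.0
gripper_force: 40.0
pos [ 545.2 -111.9   62.1] [-1.80e+02  1.00e-01  1.73e+02] jaw 56.0 gf 40.0 t 41.4 q6 -95.8
spin 0.0 slide [0.01 0.02 0.27]
```

```bash
python3 -m jog '{"jaw":[52,52,52,52,52],"slide":[[0,0,0.12],[0,0,0.1],[0,0,0.04],[0,0,0],[0,0,0]],"spin":[0,0,0,0,0]}'
python3 -m jog '{"jaw":[76,76,76,76,76,76],"slide":[[0,0,0],[0,0,0],[0,0,0],[0,0,0],[0,0,0],[0,0,0]],"spin":[0,0,0,0,0,0]}'
python3 -m jog '{"jaw":[76,76,76,76,76,76,76,76,76,76],"slide":[[0,0,-0.2],[0,0,-0.5],[0,0,-0.8],[0,0,-0.8],[0,0,-0.8],[0,0,-0.8],[0,0,-0.8],[0,0,-0.6],[0,0,-0.2],[0,0,0]],"spin":[0,0,0,0,0,0,0,0,0,0]}'
python3 g.py 519 185.5 210 173
```

```text
time_s: 41.85
ee_pos: [544.7, -111.9, 53.8]
ee_rot: [180.0, 0.0, 173.0]
force: [-0.9, -0.0, -3.9]
gripper_width: 56.2
gripper_force: 40.0
time_s: 42.45
ee_pos: [544.7, -111.9, 53.8]
ee_rot: [180.0, 0.0, 173.0]
force: [0.4, 0.4, 0.1]
gripper_width: 75.8
gripper_force: 0.0
time_s: 43.45
ee_pos: [544.9, -112.0, 219.6]
ee_rot: [-180.0, 0.1, 173.0]
force: [-0.1, 0.0, -0.6]
gripper_width: 76.2
gripper_force: 0.0
pos [ 544.9 -112.   219.6] [-1.80e+02  1.00e-01  1.73e+02] jaw 76.2 gf 0.0 t 43.5 q6 -95.8
spin 0.0 slide [2.07 9.74 0.32]
```

```bash
python3 -m jog '{"jaw":[76,76,76,76,76,76,76,76,76,76],"slide":[[0.15,0.4,0],[0.16,0.8,0],[0.16,0.8,0],[0.16,0.8,0],[0.16,0.8,0],[0.16,0.8,0],[0.16,0.8,0],[0.16,0.8,0],[0.16,0.8,0],[0.16,0.8,0]],"spin":[0,0,0,0,0,0,0,0,0,0]}' >/dev/null
python3 -m jog '{"jaw":[76,76,76,76,76,76,76,76],"slide":[[0.16,0.8,0],[0.16,0.7,0],[0.15,0.4,0],[0,0.24,0],[0,0,0.32],[0,0,0],[0,0,0],[0,0,0]],"spin":[0,0,0,0,0,0,0,0]}' >/dev/null
python3 g.py 519 185.5 43 173
python3 - <<'E'
from h import *
im=env.grab_frame("top")[:,:,::-1];cv2.imwrite("pics/top6.png",im)
crop("top",335,180,560,345,3.4,"pics/t6.png",im)
E
```

```text
pos [519.  185.  209.1] [-180.     0.   172.9] jaw 76.2 gf 0.0 t 45.2 q6 -64.5
spin -0.01 slide [0.   0.02 5.54]
```

View pics/t6.png

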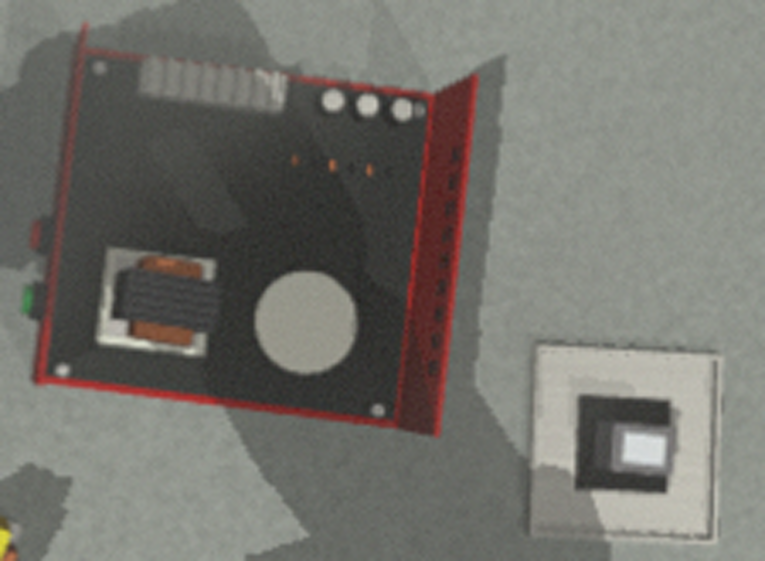

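The transformer is back on its pad (core top at crop (171,297)), and the relay is in the tray's square at (643,448). Next is the capacitor.

```bash
python3 - <<'E'
from h import *
w=unproj("top",[((x+.5)/3.4-.5+335,(y+.5)/3.4-.5+180) for x,y in[(127,266),(219,277),(213,330),(120,317)]],91);print(w.round(1),w.mean(0).round(1))
print(unproj("top",[((643.5)/3.4-.5+335,448.5/3.4-.5+180)],39))
E
python3 -m jog '{"jaw":[76,76,76,76,76,76,76,76,76,76],"slide":[[0,0.02,0.3],[0,0,0.6],[0,0,0.7],[0,0,0.7],[0,0,0.7],[0,0,0.7],[0,0,0.7],[0,0,0.6],[0,0,0.4],[0,0,0.14]],"spin":[0,0,0,0,0,0,0,0,0,0]}' >/dev/null
python3 -m jog '{"jaw":[48,48,48,48,48,48,48,48,48,48],"slide":[[0,0,0],[0,0,0],[0,0,0],[0,0,0],[0,0,0],[0,0,0],[0,0,0],[0,0,0],[0,0,0],[0,0,0]],"spin":[0,0,0,0,0,0,0,0,0,0]}' 25
python3 -m jog '{"jaw":[48,48,48,48,48,48,48,48,48,48],"slide":[[0,0,-0.1],[0,0,-0.2],[0,0,-0.5],[0,0,-0.6],[0,0,-0.6],[0,0,-0.6],[0,0,-0.6],[0,0,-0.6],[0,0,-0.3],[0,0,0]],"spin":[0,0,0,0,0,0,0,0,0,0]}'
python3 g.py 532.6 -205.5 166 173
```

```text
[[ 564.   -85.3   91. ]
 [ 557.9 -139.1   91. ]
 [ 527.  -135.4   91. ]
 [ 534.3  -81.2   91. ]] [ 545.8 -110.2   91. ]
[[ 455.6534469  -408.95469015   39.        ]]
time_s: 47.3
ee_pos: [519.5, 186.3, 43.8]
ee_rot: [180.0, 0.1, 173.0]
force: [-0.5, -1.4, 5.1]
gripper_width: 51.6
gripper_force: 25.0
time_s: 48.3
ee_pos: [519.5, 186.5, 167.0]
ee_rot: [179.9, 0.1, 173.0]
force: [0.1, -0.2, -2.7]
gripper_width: 51.3
gripper_force: 25.0
pos [519.5 186.5 167. ] [1.799e+02 1.000e-01 1.730e+02] jaw 51.3 gf 25.0 t 48.3 q6 -64.5
spin 0.0 slide [ -2.03 -12.92   0.03]
```

```bash
python3 -m jog '{"jaw":[48,48,48,48,48,48,48,48,48,48],"slide":[[-0.1,-0.2,0],[-0.1,-0.4,0],[-0.1,-0.6,0],[-0.12,-0.7,0],[-0.12,-0.7,0],[-0.12,-0.7,0],[-0.12,-0.7,0],[-0.12,-0.7,0],[-0.12,-0.7,0],[-0.12,-0.7,0]],"spin":[0,0,0,0,0,0,0,0,0,0]}' >/dev/null
python3 -m jog '{"jaw":[48,48,48,48,48,48,48,48,48,48],"slide":[[-0.12,-0.7,0],[-0.12,-0.7,0],[-0.12,-0.7,0],[-0.12,-0.7,0],[-0.12,-0.7,0],[-0.12,-0.7,0],[-0.12,-0.7,0],[-0.05,-0.7,0],[0,-0.5,0],[0,-0.4,0]],"spin":[0,0,0,0,0,0,0,0,0,0]}' >/dev/null
python3 -m jog '{"jaw":[48,48,48,48,48],"slide":[[0,-0.2,0],[0,-0.1,0],[0,0,0],[0,0,0],[0,0,0]],"spin":[0,0,0,0,0]}' >/dev/null
python3 g.py 532.6 -205.5 55 173
```

```text
pos [ 532.4 -204.6  166. ] [180.    0.  173.1] jaw 51.4 gf 25.0 t 50.8 q6 -105.3
spin 0.01 slide [-0.01 -0.03  3.7 ]
```

```bash
python3 -m jog '{"jaw":[48,48,48,48,48,48,48,48,48,48],"slide":[[0,-0.03,0.2],[0,0,0.5],[0,0,0.6],[0,0,0.6],[0,0,0.6],[0,0,0.5],[0,0,0.3],[0,0,0.15],[0,0,0],[0,0,0]],"spin":[0,0,0,0,0,0,0,0,0,0]}'
python3 g.py 532.6 -205.5 55 173
```

```text
time_s: 51.8
ee_pos: [532.7, -206.3, 63.0]
ee_rot: [-180.0, 0.1, 173.0]
force: [0.2, -0.9, -2.4]
gripper_width: 50.7
gripper_force: 25.0
pos [ 532.7 -206.3   63. ] [-1.80e+02  1.00e-01  1.73e+02] jaw 50.7 gf 25.0 t 51.8 q6 -105.3
spin 0.0 slide [0.01 0.03 0.27]
```

```bash
python3 -m jog '{"jaw":[48,48,48,48,48],"slide":[[0,0.03,0.12],[0,0,0.1],[0,0,0.04],[0,0,0],[0,0,0]],"spin":[0,0,0,0,0]}'
python3 -m jog '{"jaw":[72,72,72,72,72,72],"slide":[[0,0,0],[0,0,0],[0,0,0],[0,0,0],[0,0,0],[0,0,0]],"spin":[0,0,0,0,0,0]}'
python3 -m jog '{"jaw":[76,76,76,76,76,76,76,76,76,76],"slide":[[0,0,-0.2],[0,0,-0.5],[0,0,-0.8],[0,0,-0.8],[0,0,-0.8],[0,0,-0.8],[0,0,-0.8],[0,0,-0.6],[0,0,-0.2],[0,0,0]],"spin":[0,0,0,0,0,0,0,0,0,0]}'
python3 -m jog '{"jaw":[76,76,76,76,76,76,76,76,76,76],"slide":[[0,0.4,0],[0,0.8,0],[0,0.8,0],[0,0.8,0],[0,0.8,0],[0,0.8,0],[0,0.8,0],[0,0.8,0],[0,0.4,0],[0,0,0]],"spin":[0,0,0,0,0,0,0,0,0,0]}'
python3 - <<'E'
from h import *
im=env.grab_frame("top")[:,:,::-1];cv2.imwrite("pics/top7.png",im)
crop("top",335,180,560,345,3.4,"pics/t7.png",im)
E
```

```text
time_s: 52.3
ee_pos: [532.3, -205.2, 54.8]
ee_rot: [180.0, 0.0, 173.0]
force: [-0.3, 0.5, 0.7]
gripper_width: 51.4
gripper_force: 25.0
time_s: 52.9
ee_pos: [532.3, -205.3, 54.6]
ee_rot: [180.0, 0.0, 173.0]
force: [-0.1, -0.2, -0.8]
gripper_width: 72.1
gripper_force: 0.0
time_s: 53.9
ee_pos: [532.6, -205.4, 220.5]
ee_rot: [-180.0, 0.1, 173.0]
force: [0.9, 0.7, 0.3]
gripper_width: 75.9
gripper_force: 0.0
time_s: 54.9
ee_pos: [555.2, -13.1, 218.7]
ee_rot: [180.0, -0.1, 173.1]
force: [0.3, -0.5, -0.0]
gripper_width: 75.9
gripper_force: 0.0
```

View pics/t7.png

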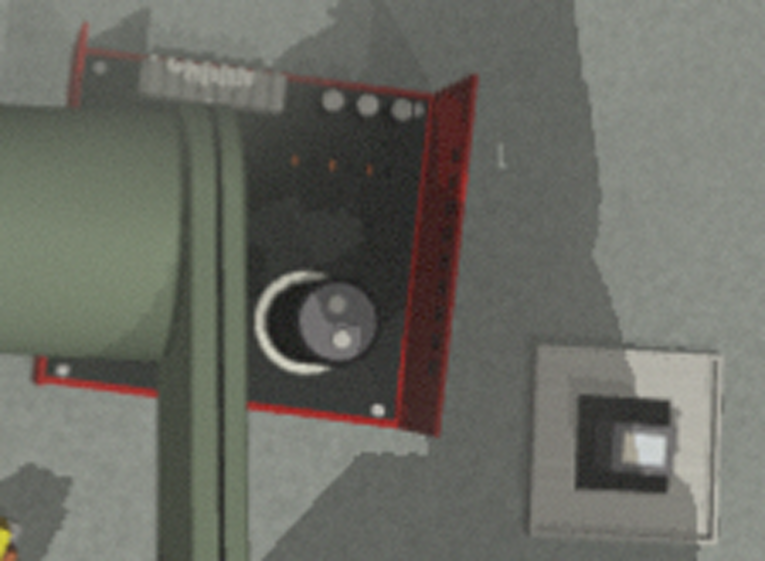

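The capacitor's top is at crop (337,321), looking centred and upright on the round pad. I'll check that number and hand in if it is good.

Run:
```python
from h import *
w=unproj("top",[(337.5/3.4-.5+335,321.5/3.4-.5+180)],108)[0];d=np.hypot(w[0]-532.6,w[1]+205.5);print(w,d)
if d<6: print(env.job_done())
```

```text
[ 532.40705338 -204.28290153  108.        ] 1.2322974782624347
the job is handed in; nothing more can be done
None
```

The job is handed in, at about 55 s of the 136 s allowed: by my last camera measurements the capacitor and transformer are each within about 2 mm of their pad centres, the transformer is square, and the relay is upright within about 3 mm of the tray's middle; the verdict itself was not reported back.

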